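Sort the washed cutlery into its bays

ROBOT

A 6-joint arm with a two-finger parallel gripper is mounted at the origin on a cart in front of the work surface, level with it; the furniture and walls round the work are solid. World frame = base frame: x ahead of the robot, y to its left, z up, the work surface at z = 0. Lengths are in m, angles in rad, forces in N, time in s.
With the tool pointing down it reaches from about 0.35 to 0.775 m from the base axis. Payload 5.5 kg.
Tool frame: the origin (TCP) lies midway between the tips of the shut fingers; the grasp point (between the pads) lies 19 mm behind it (env.hold_point_z is the distance from the TCP to the grasp point, in m); z points along the fingers, y is the line along which they close (so a half turn about z gives the same grasp; the last joint's range is limited). The gripper opens to 85 mm and grips with 20 to 120 N. Pads are 22 mm wide; open, the fingers measure 114 mm over their backs; the gripper's body (76 mm by 85 mm) begins 54 mm behind the grasp point. The pads swing forward as they close: fully open they stand 13 mm farther back than shut.
Start: joints at [1.062, 0.313, 0.046, 1.304, 0, 1.431], TCP at [0.207, 0.536, 0.231] pointing down, gripper open.
Joint ranges: [-2.76, 2.76], [-0.86, 1.69], [-1.03, 1.26], [-2.2, 2.34], [-1.47, 1.5], [-3.14, 3.14]. Speed limits (rad/s): [2.57, 2.57, 3.14, 3.14, 3.14, 3.14].

INTERFACE

Orientations are given as a unit quaternion [w, x, y, z].
In Python, from workcell import env, read_camera gives the robot as it stands. The module is installed in compiled form; this text tells all that it offers.
- The arm moves only by the tool carry_out, never from a script. Its argument "moves" is a list of rows, each an object of numbers: "tx", "ty", "tz": the shift along the world's x, y, z in cm; "wx", "wy", "wz": the turn, a rotation vector about the world's x, y, z in rad; "claw": the closure, from -1 (fully open) to 1 (shut). A call has 1 to 8 rows; each row shifts and turns the commanded pose from where the row before left it; what a row does not reach is not made up. A row lasts 1/8 s, in which the tool goes at most 62.5 mm and 10.7 degrees, less where a joint would pass 70% of its speed; a pose out of reach is approached as far as the arm can. A call is refused whole if a number of a shift passes 6.25 or a number of a turn 0.188, either way. A call with a gripper value outside its range is refused whole. The fingers move at their own pace and stop on an object; "newtons" is the grip in N (left out, the last holds). Time passes only in rows, so rows that do not move let the fingers close. It gives the time, the measured TCP pose, the force, the opening and the grip force at its end, in the units of the state.
- env.get_state(): the state, without advancing time (a new reading comes with each control period).
- read_camera(name): name is "scene" or "top" or "wrist"; returns a dict with "image" (420x560x3 uint8, blue, green, red), "z_map" (420x560 float32, m along the optical axis (not along the pixel's ray), 0 where there is no reading), "fx", "fy", "cx", "cy" (pixels), "camera_from_world" (4x4, takes a point from world to camera coordinates); the wrist camera has in their place "hand_eye" (4x4, takes a point from camera to tool coordinates, whose origin is the TCP and whose axes are the flange's). Camera axes: x right, y down, z forward; pixel columns grow to the right and rows downward; lengths in m; the calibration is good to about 2 mm. A picture is of the moment at which its call begins: read the wrist's pose just before it.
- env.hand_in(): hands the job in; it is judged then, once.
The state is a dict: "clock": time; "joint_pos": joint angles; "qvel": joint speeds; "tau": joint torques, N m; "tcp_pos": TCP position; "orientation": TCP orientation; "wrist_force": force on the tool from outside, world axes, zero at the start; "ft_torque": the same for the moment, N m; "finger_gap": finger opening in m; "grip_force": force on a finger pad.
Only numpy, scipy, OpenCV 4.12 (cv2) and the standard library are available. Lean on these libraries where they do the work, as an engineer would, in place of code of your own. Each camera call takes 0.05 s, during which the arm holds its last target. There are 200 camera calls.

TASK

Put this washed lot away: lay the loose fork, the large spoon and the teaspoon each flat in the bay of the grey cutlery tray that already holds a piece of its own kind, and put the black rubber sink plug into the slotted washing-up basket. Leave the pieces already in the tray lying in their bays.

Things in the scene. Friction and masses are not known exactly. Their poses are not given: they have to be found in the camera images.
- spoon: the loose large canteen spoon, bright metal, 39 x 186 x 15 mm, lying on the worktop (z = 0) right of the tray. Origin: mid-length, at its underside; its y axis runs along its length, bowl towards -y, handle towards +y, z up. Its handle is arched: for 40 mm from the origin towards +y it is 8 mm wide with its top 15 mm up; grip it there, across its length
- fork: the loose canteen fork, bright metal, 23 x 186 x 12 mm, lying on the worktop right of the tray. Origin: mid-length, at its underside; its y axis runs along its length, tines towards -y, handle towards +y, z up. Its handle is arched: for 35 mm from the origin towards +y it is 8.5 mm wide with its top 11 mm up; grip it there, across its length
- teaspoon: the loose teaspoon, bright metal, clearly shorter: 137 x 28 x 13 mm, lying on the worktop right of the tray. Origin: mid-length, at its underside; its x axis runs along its length, bowl towards +x, handle towards -x, z up. At the origin its handle is 8 mm wide with its top 12 mm up; grip it there, across its length
- sink_plug: the black rubber sink plug, round, 52 mm across at its widest (16 mm up) and 25 mm high, standing on the worktop right of the tray. Origin: centre of its underside, z up
- cutlery_tray: the open grey plastic cutlery tray, 212 x 282 x 36 mm, standing fast on the worktop. Origin: centre of its underside. Three equal bays side by side along its y axis, each running along its x axis: 206 mm long (x) and 90 mm wide (y) inside, centre lines at y = -93, 0 and +93 mm, floor 3 mm above the origin. Walls 3 mm thick; outer walls 36 mm high, the two between the bays 30 mm
- spoon_in_tray: the large spoon that already lies in the tray, in the bay for spoons; same make and axes as the loose spoon. It lies lengthwise in its bay near the wall on the tray's +y side, about 22 mm from the bay's centre line, so that there is room for another beside it. Which of the three bays it is differs from start to start
- fork_in_tray: the fork that already lies in the tray, in the bay for forks; same make and axes as the loose fork, lying in its bay as the spoon in its own. Which of the three bays it is differs from start to start
- teaspoon_in_tray: the teaspoon that already lies in the tray, in the bay for teaspoons; same make and axes as the loose teaspoon, lying in its bay as the spoon in its own. Which of the three bays it is differs from start to start
- basket: the grey oval slotted washing-up basket, open at the top, 201 x 281 x 78 mm (x, y, z), standing fast on the worktop left of the tray. Origin: centre of its underside. Clear inside 130 mm along its x and 186 mm along its y; inner floor 5 mm above the origin, rim 78 mm
There are look-alikes about, which are no part of the job. Of the things shaped like the sink_plug, the black one is meant.

How it is judged:
By the outcome, as a careful person would: the job done as asked, in the order asked, and still so for the second after the job is handed in, with the robot touching nothing.
It also fails if it takes over 104 s, if anything falls off the work surface, if the arm or the gripper's body presses on something with over 40 N, if the wrist force passes 120 N, or if a joint passes its speed limit or range.

## Working session

There is one attempt and no reset: what is moved stays moved. The work goes in short steps, Python scripts to look and compute and a tool call to move; the robot and the scene stay as the last step left them, time stands still between calls to the robot, and variables do not carry over. Pictures are saved under pics/ and viewed, at most 14 in all, crops included, and the job is handed in when it is done.

Besides the shell and the picture viewer there is one more tool, called after "Call:" in YAML: its name, and indented under it one key for each argument. carry_out: Moves the arm, as the interface text tells. Its arguments: {"type":"object","properties":{"moves":{"type":"array","items":{"type":"object","properties":{"tx":{"type":"number"},"ty":{"type":"number"},"tz":{"type":"number"},"wx":{"type":"number"},"wy":{"type":"number"},"wz":{"type":"number"},"claw":{"type":"number"}}}},"newtons":{"type":"number"}},"required":["moves"]}

```bash
mkdir -p pics
cat > h.py <<'E'
import numpy as np, cv2
from workcell import env, read_camera
def cam(n,save=None):
    c=read_camera(n)
    if save: cv2.imwrite(f'pics/{save}.png',c['image'])
    return c
def cloud(c):
    z=c['z_map']; v,u=np.mgrid[:z.shape[0],:z.shape[1]]
    P=np.stack([(u-c['cx'])/c['fx']*z,(v-c['cy'])/c['fy']*z,z,np.ones_like(z)],-1)
    return (P@np.linalg.inv(c['camera_from_world']).T)[...,:3]
E
python3 - <<'E'
from h import *
for n in('top','scene'):
    c=cam(n,n+'0'); np.savez(n+'0.npz',**c)
    print(n,c['fx'],c['camera_from_world'].round(3).tolist(),(c['z_map']>0).mean())
print(env.get_state())
E
```

```text
top 500.3808761099345 [[0.026, -1.0, -0.003, -0.027], [-0.988, -0.025, -0.155, 0.444], [0.155, 0.007, -0.988, 1.315], [0.0, 0.0, 0.0, 1.0]] 0.9961224489795918
scene 436.25971388450193 [[-0.491, -0.871, -0.004, 0.215], [-0.475, 0.271, -0.837, 0.241], [0.73, -0.409, -0.547, 0.727], [0.0, 0.0, 0.0, 1.0]] 0.9958205782312926
{'clock': 0.1, 'joint_pos': array([ 1.06237510e+00,  3.13919730e-01,  4.51438484e-02,  1.30362310e+00,
       -8.45302945e-06,  1.43120864e+00]), 'qvel': array([-0.0003703 , -0.00184087,  0.00256339,  0.00066693, -0.00030588,
       -0.00081203]), 'tau': array([ 2.32131133e-03, -4.81728244e+01,  2.99242419e+01,  1.27469216e-02,
       -1.58956382e-04,  2.11590327e-05]), 'tcp_pos': array([0.20709173, 0.53594016, 0.23052219]), 'orientation': array([-2.51108536e-04,  1.83373165e-01,  9.83043051e-01, -7.60979546e-04]), 'wrist_force': array([ 0.1297331 , -0.05917722, -0.44860565]), 'ft_torque': array([-0.0263807 ,  0.02633759, -0.00773091]), 'grip_force': 0.0, 'finger_gap': 0.08537829115516235}
```

View pics/top0.png

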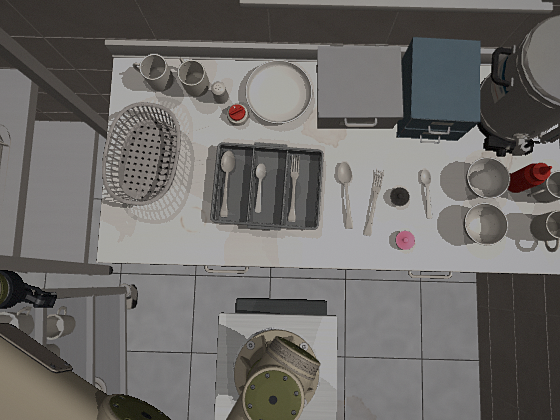

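View pics/scene0.png

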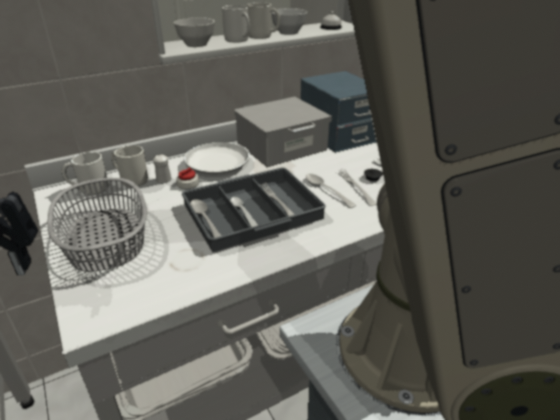

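The top view shows the tray bays from left to right holding a spoon (225,180), a teaspoon (261,185) and a fork (294,185). The loose pieces are a spoon (345,190), a fork (373,200) and a teaspoon (426,190). Two things are shaped like the plug: a black one (399,197) and a pink one (404,240). The black one fits. The basket is at (142,155). I'll confirm with an enlarged crop.

Run:
```python
from h import *
c=dict(np.load('top0.npz')); P=cloud(c); im=c['image']
cr=im[130:260,200:450]; cv2.imwrite('pics/crop.png',cv2.resize(cr,None,fx=3.2,fy=3.2,interpolation=cv2.INTER_CUBIC))
# worktop height
for uv in [(330,240),(385,150),(440,220),(200,240)]: print(uv,P[uv[1],uv[0]].round(4))
roi=P[155:255,328:440]
m=((roi[...,2]>0.004)&(roi[...,2]<.05)).astype(np.uint8)
n,l,s,cc=cv2.connectedComponentsWithStats(m)
for i in range(1,n):
    if s[i,4]<15: continue
    Q=roi[l==i]; w,V=np.linalg.eigh(np.cov(Q[:,:2].T)); d=V[:,1]; t=(Q[:,:2]-Q[:,:2].mean(0))@d
    print('pix',(cc[i]+[328,155]).round(),s[i,4],'mean',Q.mean(0).round(4),'dir',d.round(3),'len',np.ptp(t).round(4),'mid',(Q[:,:2].mean(0)+d*(t.max()+t.min())/2).round(4),'zmax',Q[:,2].max().round(4))
# tray edges
for z0,z1,name in((.025,.045,'tray'),):
    R=P[140:235,205:328]; mm=(R[...,2]>z0)&(R[...,2]<z1); Q=R[mm]
    print(name,Q.min(0).round(4),Q.max(0).round(4),cv2.minAreaRect(Q[:,:2].astype(np.float32)*1000))
R=P[95:215,98:190]; Q=R[(R[...,2]>.06)&(R[...,2]<.09)]
print('basket',cv2.minAreaRect(Q[:,:2].astype(np.float32)*1000),Q.min(0),Q.max(0))
for uv in [(225,160),(225,180),(225,200),(261,172),(261,200),(294,170),(293,200),(243,180),(278,180),(310,190),(142,160)]: print(uv,P[uv[1],uv[0]].round(4))
```

```text
(330, 240) [ 0.3541 -0.1366  0.0045]
(385, 150) [ 0.6129 -0.2891 -0.0035]
(440, 220) [ 0.4168 -0.4375  0.0039]
(200, 240) [0.3452 0.2181 0.0031]
pix [346. 190.] 320 mean [ 0.4931 -0.1787  0.0092] dir [-0.996 -0.088] len 0.1844 mid [ 0.4804 -0.1798] zmax 0.0189
pix [428. 191.] 164 mean [ 0.4952 -0.4037  0.008 ] dir [-0.999 -0.054] len 0.1323 mid [ 0.4985 -0.4035] zmax 0.0191
pix [372. 211.] 172 mean [ 0.4378 -0.2492  0.0081] dir [-0.983  0.184] len 0.1366 mid [ 0.4375 -0.2491] zmax 0.0165
pix [399. 196.] 290 mean [ 0.4775 -0.3236  0.0186] dir [-0.86  0.51] len 0.0569 mid [ 0.4798 -0.325 ] zmax 0.0295
pix [405. 240.] 300 mean [ 0.3582 -0.3372  0.0185] dir [-0.779  0.627] len 0.0597 mid [ 0.3617 -0.3399] zmax 0.0281
tray [ 0.375  -0.1121  0.0251] [0.6155 0.1887 0.0449] ((495.79107666015625, 38.59449005126953), (292.4308776855469, 238.58624267578125), 87.20195007324219)
basket ((567.8818359375, 374.4750061035156), (202.92031860351562, 280.8734130859375), 81.72595977783203) [0.42828413 0.27184082 0.06007141] [0.71011782 0.47770841 0.08675909]
(225, 160) [0.5689 0.1588 0.0114]
(225, 180) [0.5126 0.1565 0.0095]
(225, 200) [0.4558 0.1534 0.0138]
(261, 172) [0.5383 0.0577 0.0072]
(261, 200) [0.4601 0.0553 0.0027]
(294, 170) [ 0.5475 -0.0339  0.0016]
(293, 200) [ 0.4606 -0.0331  0.0132]
(243, 180) [0.5152 0.1073 0.003 ]
(278, 180) [ 0.5192  0.0101 -0.0043]
(310, 190) [ 0.4913 -0.0795  0.0048]
(142, 160) [0.5651 0.3924 0.0033]
```

View pics/crop.png

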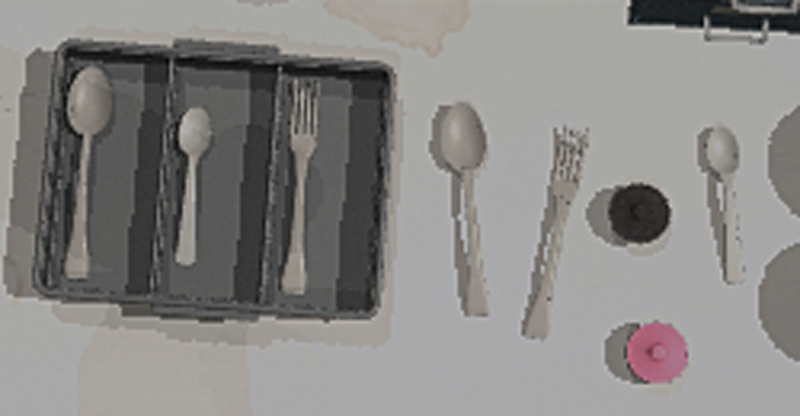

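The crop confirms the black plug at crop pixel (640,213) and the pink look-alike at (657,352). It also confirms the bay order, from the +y side: spoon, teaspoon, fork. Next I'll look with the wrist camera.

Call:
carry_out:
  moves:
    - {"tx":2.7,"ty":-4.5,"tz":1.5,"wz":0.045}
    - {"tx":2.7,"ty":-4.5,"tz":1.5,"wz":0.045}
    - {"tx":2.7,"ty":-4.5,"tz":1.5,"wz":0.045}
    - {"tx":2.7,"ty":-4.5,"tz":1.5,"wz":0.045}
    - {"tx":2.7,"ty":-4.5,"tz":1.5,"wz":0.045}
    - {"tx":2.7,"ty":-4.5,"tz":1.5,"wz":0.045}
    - {"tx":2.7,"ty":-4.5,"tz":1.5,"wz":0.045}
    - {"tx":2.7,"ty":-4.5,"tz":1.5,"wz":0.045}

```text
invalid input at $.moves[0]: expected keys tx, ty, tz, wx, wy, wz, claw
```

Call:
carry_out:
  moves:
    - {"tx":1,"ty":-5}
    - {"tx":1,"ty":-5}
    - {"tx":1,"ty":-3}
    - {}

```text
invalid input at $.moves[0]: expected keys tx, ty, tz, wx, wy, wz, claw
```

```bash
cat >> h.py <<'E'
from scipy.spatial.transform import Rotation as R
def wrist(save):
    s=env.get_state(); c=read_camera('wrist'); cv2.imwrite(f'pics/{save}.png',c['image'])
    T=np.eye(4); q=s['orientation']; T[:3,:3]=R.from_quat([q[1],q[2],q[3],q[0]]).as_matrix(); T[:3,3]=s['tcp_pos']
    c['camera_from_world']=np.linalg.inv(T@c['hand_eye']); np.savez(save+'.npz',**c); return c
def proj(c,p):
    q=c['camera_from_world']@np.r_[p,1]; return np.array([c['fx']*q[0]/q[2]+c['cx'],c['fy']*q[1]/q[2]+c['cy']])
def pix2z(c,uv,z):
    W=np.linalg.inv(c['camera_from_world']); d=W[:3,:3]@[(uv[0]-c['cx'])/c['fx'],(uv[1]-c['cy'])/c['fy'],1]; o=W[:3,3]
    return o+d*(z-o[2])/d[2]
E
python3 - <<'E'
from h import *
c=wrist('w1'); s=env.get_state(); print(s['clock'],s['tcp_pos'],s['orientation'],s['joint_pos']); print(c['hand_eye'].round(3),c['fx'])
E
```

```text
0.15 [0.20710053 0.53598908 0.2306031 ] [-2.19766007e-04  1.83362973e-01  9.83045020e-01 -6.78119295e-04] [ 1.06240693e+00  3.13843283e-01  4.52353724e-02  1.30361402e+00
 -1.50862418e-05  1.43121972e+00]
[[-0.001 -0.955 -0.298  0.077]
 [ 1.    -0.001  0.001  0.001]
 [-0.001 -0.298  0.955 -0.142]
 [ 0.     0.     0.     1.   ]] 346.93420223041574
```

View pics/w1.png

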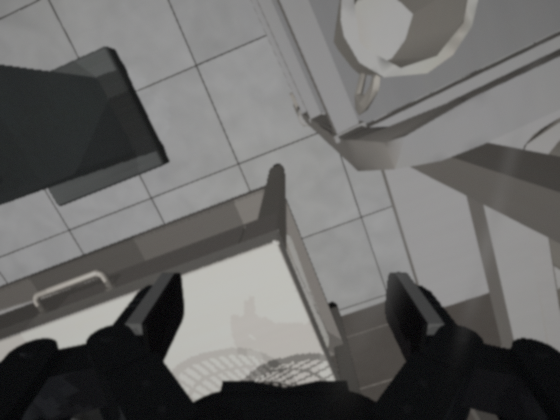

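The moves were refused, because every key is required. The view therefore shows only the start pose. Sending them again.

Call:
carry_out:
  moves:
    - {"tx":2.7,"ty":-4.5,"tz":1.5,"wx":0,"wy":0,"wz":0.045,"claw":-1}
    - {"tx":2.7,"ty":-4.5,"tz":1.5,"wx":0,"wy":0,"wz":0.045,"claw":-1}
    - {"tx":2.7,"ty":-4.5,"tz":1.5,"wx":0,"wy":0,"wz":0.045,"claw":-1}
    - {"tx":2.7,"ty":-4.5,"tz":1.5,"wx":0,"wy":0,"wz":0.045,"claw":-1}
    - {"tx":2.7,"ty":-4.5,"tz":1.5,"wx":0,"wy":0,"wz":0.045,"claw":-1}
    - {"tx":2.7,"ty":-4.5,"tz":1.5,"wx":0,"wy":0,"wz":0.045,"claw":-1}
    - {"tx":2.7,"ty":-4.5,"tz":1.5,"wx":0,"wy":0,"wz":0.045,"claw":-1}
    - {"tx":2.7,"ty":-4.5,"tz":1.5,"wx":0,"wy":0,"wz":0.045,"claw":-1}

```text
clock: 1.15
tcp_pos: [0.4238, 0.1748, 0.3517]
orientation: [0.0, 0.004, 1.0, 0.0]
wrist_force: [1.4, 1.0, 1.1]
finger_gap: 0.0854
grip_force: 0.0
```

Call:
carry_out:
  moves:
    - {"tx":1,"ty":-5,"tz":0,"wx":0,"wy":0,"wz":0,"claw":-1}
    - {"tx":1,"ty":-5,"tz":0,"wx":0,"wy":0,"wz":0,"claw":-1}
    - {"tx":1,"ty":-3,"tz":0,"wx":0,"wy":0,"wz":0,"claw":-1}
    - {"tx":0,"ty":0,"tz":0,"wx":0,"wy":0,"wz":0,"claw":-1}

```text
clock: 1.65
tcp_pos: [0.4537, 0.0446, 0.3509]
orientation: [-0.0, 0.006, 1.0, -0.0]
wrist_force: [0.5, 0.6, 0.1]
finger_gap: 0.0855
grip_force: 0.0
```

Run:
```python
from h import *
c=wrist('w2'); s=env.get_state(); print(s['clock'],s['tcp_pos'],s['orientation'],s['joint_pos'])
```

```text
1.7 [0.45325719 0.04569812 0.35095794] [-4.78151343e-04  5.58124475e-03  9.99984279e-01  2.49907240e-04] [-7.63317450e-02  7.27797977e-02  3.80082502e-02  1.53701402e+00
  4.30961576e-04 -6.51694091e-02]
```

View pics/w2.png

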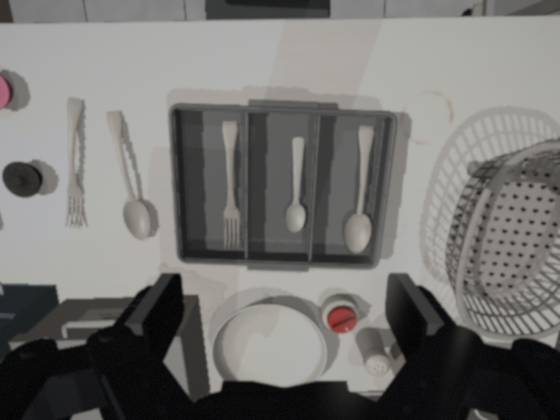

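The wrist view shows the tray with a fork (231,190), a teaspoon (296,185) and a spoon (360,190). The loose spoon is at (130,175), the fork at (75,160) and the black plug at (22,179). The basket is at (515,240). Next I'll take a second view over the loose pieces.

Call:
carry_out:
  moves:
    - {"tx":0.5,"ty":-5.5,"tz":0,"wx":0,"wy":0,"wz":0,"claw":-1}
    - {"tx":0.5,"ty":-5.5,"tz":0,"wx":0,"wy":0,"wz":0,"claw":-1}
    - {"tx":0.5,"ty":-5.5,"tz":0,"wx":0,"wy":0,"wz":0,"claw":-1}
    - {"tx":0.5,"ty":-5.5,"tz":0,"wx":0,"wy":0,"wz":0,"claw":-1}
    - {"tx":0.5,"ty":-5,"tz":0,"wx":0,"wy":0,"wz":0,"claw":-1}
    - {"tx":0,"ty":-3,"tz":-1,"wx":0,"wy":0,"wz":0,"claw":-1}
    - {"tx":0,"ty":0,"tz":0,"wx":0,"wy":0,"wz":0,"claw":-1}

```text
clock: 2.58
tcp_pos: [0.4783, -0.254, 0.3398]
orientation: [-0.001, 0.005, 1.0, 0.001]
wrist_force: [0.2, 0.5, 0.4]
finger_gap: 0.0852
grip_force: 0.0
```

Run:
```python
from h import *
c=wrist('w3'); s=env.get_state(); print(s['clock'],s['tcp_pos'],s['orientation'],s['joint_pos'])
```

```text
2.625 [ 0.47829648 -0.25290496  0.34057579] [-7.06457788e-04  4.48072365e-03  9.99989337e-01  8.65457073e-04] [-6.35114885e-01  2.43906230e-01  2.17871783e-01  1.54692367e+00
  5.64843344e-04 -6.26154013e-01]
```

View pics/w3.png

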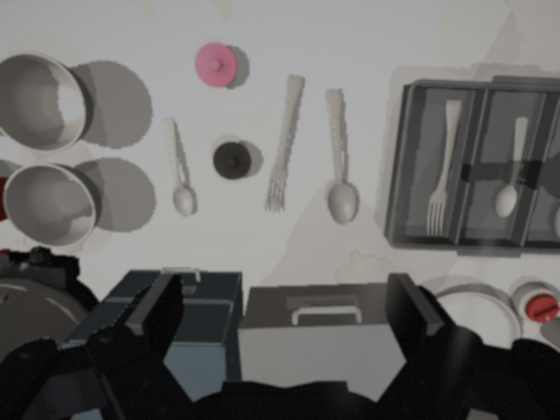

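The view shows the spoon with its handle at (334,90) and bowl tip at (343,223), and the fork from (296,75) to (275,212). It also shows the teaspoon from (169,118) to (185,216), the black plug (232,160) and the pink plug (216,65).

```bash
cat > m.py <<'E'
from h import *
a=dict(np.load('w2.npz')); b=dict(np.load('w3.npz'))
def tri(pa,pb):
    M=lambda c:np.diag([c['fx'],c['fy'],1])@np.eye(3,4)@c['camera_from_world']+np.outer([c['cx'],c['cy'],0],c['camera_from_world'][2])
    X=cv2.triangulatePoints(M(a),M(b),np.float64(pa).reshape(2,1),np.float64(pb).reshape(2,1))[:,0]; return X[:3]/X[3]
E
python3 - <<'E'
from m import *
for n,p,q in [('sp_h',(114,112),(334,90)),('sp_b',(143,239),(343,223)),('fk_h',(76,98),(296,75)),('fk_t',(76,226),(275,212)),('trayTL',(171,106),(408,82)),('trayBL',(180,265),(388,248)),('plug',(22,179),(232,160)),('ftray h',(230,122),(453,101)),('ftray t',(232,247),(434,233))]:
    print(n,tri(p,q).round(4))
P=cloud(b); 
for n,u0,u1,v0,v1 in(('spoon',318,365,80,235),('fork',258,308,65,220),('tea',158,202,108,222),('plug',205,258,135,185)):
    Q=P[v0:v1,u0:u1]; bg=np.median(Q[...,2]); m=((Q[...,2]>bg+.005)).astype(np.uint8)
    k,l,s,_=cv2.connectedComponentsWithStats(m); i=1+s[1:,4].argmax(); q=Q[l==i]
    w,V=np.linalg.eigh(np.cov(q[:,:2].T)); d=V[:,1]; mu=q[:,:2].mean(0); t=(q[:,:2]-mu)@d
    vv,uu=np.where(l==i)
    print(n,'bg',bg.round(4),s[i,4],'mid',(mu+d*(t.max()+t.min())/2).round(4),'mean',mu.round(4),'d',d.round(3),'len',np.ptp(t).round(4),'zmax',np.percentile(q[:,2],98).round(4))
print('handles z95:',[ (np.median(P[v-1:v+2,u-1:u+2,2])).round(4) for u,v in((337,150),(287,135),(175,160),(232,160),(300,250-100))])
E
```

```text
sp_h [ 3.866e-01 -1.858e-01  1.000e-04]
sp_b [ 0.5697 -0.1679  0.0076]
fk_h [ 0.3676 -0.2355 -0.0023]
fk_t [ 0.5505 -0.2663  0.0052]
trayTL [ 0.3794 -0.0986  0.0273]
trayBL [ 0.5994 -0.1079  0.0338]
plug [ 0.4749 -0.3226  0.0143]
ftray h [ 0.402  -0.028   0.0011]
ftray t [ 0.5852 -0.0348  0.0086]
spoon bg -0.0004 1172 mid [ 0.4821 -0.178 ] mean [ 0.4847 -0.1777] d [-0.993 -0.12 ] len 0.1769 zmax 0.0141
fork bg -0.0005 618 mid [ 0.4363 -0.2491] mean [ 0.4322 -0.2483] d [-0.982  0.189] len 0.1102 zmax 0.0117
tea bg -0.0004 429 mid [ 0.4669 -0.4023] mean [ 0.4795 -0.4019] d [-0.999 -0.033] len 0.1189 zmax 0.0127
plug bg 0.0004 1178 mid [ 0.4475 -0.297 ] mean [ 0.4737 -0.322 ] d [-0.723  0.691] len 0.1265 zmax 0.0244
handles z95: [np.float64(0.0136), np.float64(0.0102), np.float64(0.0098), np.float64(0.024), np.float64(-0.0001)]
```

Run:
```python
from m import *
h=pix2z(b,(169,118),.002); t=pix2z(b,(185,216),.007); print('tea',h,t,(h+t)/2,np.linalg.norm(h-t),np.arctan2((t-h)[1],(t-h)[0]))
A=cloud(a)
Q=A[135:340,440:558].reshape(-1,3); q=Q[(Q[:,2]>.068)&(Q[:,2]<.086)]; f=Q[abs(Q[:,2]-.005)<.004]
print('rim',q.min(0),q.max(0),'floor bits',A[240,520],A[215,515],A[270,500])
for p in((171,106),(398,113),(383,266),(180,265)): print('tray',pix2z(a,p,.036))
```

```text
tea [ 0.41965672 -0.40546347  0.002     ] [ 0.55589913 -0.39574667  0.007     ] [ 0.48777792 -0.40060507  0.0045    ] 0.1366799589237634 0.07119940464239277
rim [0.4250584  0.27260387 0.06803737] [0.70244393 0.42657168 0.08051617] floor bits [0.58103758 0.40161789 0.00435705] [0.54145753 0.38764646 0.00295198] [0.63115851 0.38007676 0.00415445]
tray [ 0.37970201 -0.09589421  0.036     ]
tray [0.39200892 0.19099367 0.036     ]
tray [0.60586386 0.18726221 0.036     ]
tray [ 0.60022763 -0.10720517  0.036     ]
```

Call:
carry_out:
  moves:
    - {"tx":-0.7,"ty":0.1,"tz":-5.2,"wx":0,"wy":0,"wz":-0.04,"claw":-0.2}
    - {"tx":-0.7,"ty":0.1,"tz":-5.2,"wx":0,"wy":0,"wz":-0.04,"claw":-0.2}
    - {"tx":-0.7,"ty":0.1,"tz":-5.2,"wx":0,"wy":0,"wz":-0.04,"claw":-0.2}
    - {"tx":-0.7,"ty":0.1,"tz":-5.2,"wx":0,"wy":0,"wz":-0.038,"claw":-0.2}
    - {"tx":-0.6,"ty":0.05,"tz":-5.2,"wx":0,"wy":0,"wz":0,"claw":-0.2}
    - {"tx":0,"ty":0,"tz":0,"wx":0,"wy":0,"wz":0,"claw":-0.2}
    - {"tx":0,"ty":0,"tz":0,"wx":0,"wy":0,"wz":0,"claw":-0.2}

```text
clock: 3.5
tcp_pos: [0.446, -0.249, 0.0835]
orientation: [0.001, 0.083, 0.997, -0.001]
wrist_force: [1.1, -0.6, -0.4]
finger_gap: 0.0507
grip_force: 0.0
```

Call:
carry_out:
  moves:
    - {"tx":-0.1,"ty":0,"tz":-4,"wx":0,"wy":0,"wz":0,"claw":-0.2}
    - {"tx":0,"ty":0,"tz":-2.5,"wx":0,"wy":0,"wz":0,"claw":-0.2}
    - {"tx":0,"ty":0,"tz":-1.4,"wx":0,"wy":0,"wz":0,"claw":0}
    - {"tx":0,"ty":0,"tz":0,"wx":0,"wy":0,"wz":0,"claw":0.2}

```text
clock: 4.0
tcp_pos: [0.4442, -0.2495, 0.0032]
orientation: [0.001, 0.083, 0.997, -0.0]
wrist_force: [-0.4, 0.1, 0.4]
finger_gap: 0.0339
grip_force: 0.0
```

Run:
```python
from m import *
A=cloud(a).reshape(-1,3)
# fit tray: project along y within tray length for wall tops
for x0,x1 in((.41,.46),(.53,.58)):
    q=A[(A[:,0]>x0)&(A[:,0]<x1)&(A[:,2]>.024)&(A[:,2]<.042)&(abs(A[:,1]-.045)<.17)]
    h,e=np.histogram(q[:,1],np.arange(-.12,.21,.003)); print([(round(e[i]+.0015,4),h[i]) for i in range(len(h)) if h[i]>15])
for y0,y1 in((-.07,-.03),(.1,.14)):
    q=A[(A[:,1]>y0)&(A[:,1]<y1)&(A[:,2]>.028)&(A[:,2]<.042)&(abs(A[:,0]-.495)<.125)]
    h,e=np.histogram(q[:,0],np.arange(.36,.64,.003)); print([(round(e[i]+.0015,4),h[i]) for i in range(len(h)) if h[i]>8])
```

```text
[(np.float64(-0.1035), np.int64(27)), (np.float64(-0.1005), np.int64(84)), (np.float64(-0.0975), np.int64(135)), (np.float64(-0.0945), np.int64(96)), (np.float64(-0.0045), np.int64(58)), (np.float64(-0.0015), np.int64(55)), (np.float64(0.0885), np.int64(77)), (np.float64(0.0915), np.int64(39)), (np.float64(0.1815), np.int64(153)), (np.float64(0.1845), np.int64(109)), (np.float64(0.1875), np.int64(67))]
[(np.float64(-0.1095), np.int64(25)), (np.float64(-0.1065), np.int64(68)), (np.float64(-0.1035), np.int64(108)), (np.float64(-0.1005), np.int64(69)), (np.float64(-0.0105), np.int64(66)), (np.float64(-0.0075), np.int64(25)), (np.float64(0.0825), np.int64(66)), (np.float64(0.0855), np.int64(31)), (np.float64(0.1755), np.int64(120)), (np.float64(0.1785), np.int64(88)), (np.float64(0.1815), np.int64(49))]
[(np.float64(0.3765), np.int64(31)), (np.float64(0.3795), np.int64(75)), (np.float64(0.3825), np.int64(83)), (np.float64(0.3855), np.int64(29)), (np.float64(0.5895), np.int64(18)), (np.float64(0.5925), np.int64(98)), (np.float64(0.5955), np.int64(70)), (np.float64(0.5985), np.int64(21))]
[(np.float64(0.3855), np.int64(27)), (np.float64(0.3885), np.int64(92)), (np.float64(0.3915), np.int64(67)), (np.float64(0.3945), np.int64(23)), (np.float64(0.5985), np.int64(26)), (np.float64(0.6015), np.int64(108)), (np.float64(0.6045), np.int64(52)), (np.float64(0.6075), np.int64(23))]
```

Call:
carry_out:
  moves:
    - {"tx":0,"ty":0,"tz":0,"wx":0,"wy":0,"wz":0,"claw":1}
    - {"tx":0,"ty":0,"tz":0,"wx":0,"wy":0,"wz":0,"claw":1}
    - {"tx":0,"ty":0,"tz":0,"wx":0,"wy":0,"wz":0,"claw":1}
    - {"tx":0,"ty":0,"tz":0,"wx":0,"wy":0,"wz":0,"claw":1}
    - {"tx":0,"ty":0,"tz":2,"wx":0,"wy":0,"wz":0,"claw":1}
    - {"tx":0,"ty":0,"tz":4,"wx":0,"wy":0,"wz":0,"claw":1}
    - {"tx":0,"ty":0,"tz":4,"wx":0,"wy":0,"wz":0,"claw":1}
  newtons: 60

```text
clock: 4.88
tcp_pos: [0.443, -0.2489, 0.1035]
orientation: [-0.0, 0.083, 0.997, 0.0]
wrist_force: [1.7, -0.8, -0.8]
finger_gap: 0.0063
grip_force: 59.1
```

Call:
carry_out:
  moves:
    - {"tx":0.7,"ty":4.5,"tz":0,"wx":0,"wy":0,"wz":0.0285,"claw":1}
    - {"tx":0.7,"ty":4.5,"tz":0,"wx":0,"wy":0,"wz":0.0285,"claw":1}
    - {"tx":0.7,"ty":4.5,"tz":0,"wx":0,"wy":0,"wz":0.0285,"claw":1}
    - {"tx":0.7,"ty":4.4,"tz":0,"wx":0,"wy":0,"wz":0.0285,"claw":1}
    - {"tx":0,"ty":0,"tz":0,"wx":0,"wy":0,"wz":0,"claw":1}
    - {"tx":0,"ty":0,"tz":0,"wx":0,"wy":0,"wz":0,"claw":1}

```text
clock: 5.62
tcp_pos: [0.4715, -0.0703, 0.1026]
orientation: [0.0, 0.026, 1.0, -0.0]
wrist_force: [-0.0, 0.6, -0.8]
finger_gap: 0.0058
grip_force: 59.2
```

Run:
```python
from h import *
c=wrist('w4'); s=env.get_state(); print(s['clock'],s['tcp_pos'],s['orientation'])
```

```text
5.675 [ 0.47144461 -0.07080473  0.10252652] [ 2.20126501e-04  2.67259127e-02  9.99642757e-01 -1.89285720e-04]
```

View pics/w4.png

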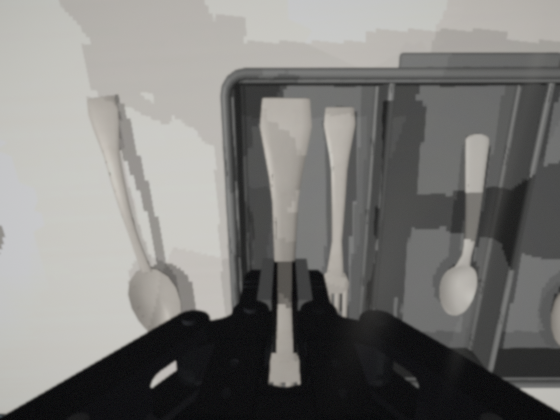

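The fork is held level and parallel to the bay, with its handle end at (286,100) inside the tray wall. The fork already in the tray is beside it at (340,190). Lowering.

Call:
carry_out:
  moves:
    - {"tx":0,"ty":0,"tz":-4,"wx":0,"wy":0,"wz":0,"claw":1}
    - {"tx":0,"ty":0,"tz":-3,"wx":0,"wy":0,"wz":0,"claw":1}
    - {"tx":0,"ty":0,"tz":-1.7,"wx":0,"wy":0,"wz":0,"claw":1}
    - {"tx":0,"ty":0,"tz":-0.8,"wx":0,"wy":0,"wz":0,"claw":1}
    - {"tx":0,"ty":0,"tz":0,"wx":0,"wy":0,"wz":0,"claw":1}
    - {"tx":0,"ty":0,"tz":0,"wx":0,"wy":0,"wz":0,"claw":1}

```text
clock: 6.42
tcp_pos: [0.4719, -0.0709, 0.0078]
orientation: [0.001, 0.027, 1.0, -0.0]
wrist_force: [0.4, -0.4, -0.4]
finger_gap: 0.0059
grip_force: 59.2
```

Call:
carry_out:
  moves:
    - {"tx":0,"ty":0,"tz":-0.12,"wx":0,"wy":0,"wz":0,"claw":1}
    - {"tx":0,"ty":0,"tz":0,"wx":0,"wy":0,"wz":0,"claw":0.62}
    - {"tx":0,"ty":0,"tz":0,"wx":0,"wy":0,"wz":0,"claw":0.62}
    - {"tx":0,"ty":0,"tz":0,"wx":0,"wy":0,"wz":0,"claw":0.62}
    - {"tx":0,"ty":0,"tz":1,"wx":0,"wy":0,"wz":0,"claw":0.62}
    - {"tx":0,"ty":0,"tz":4,"wx":0,"wy":0,"wz":0,"claw":0.62}
    - {"tx":0,"ty":0,"tz":5,"wx":0,"wy":0,"wz":0,"claw":0.62}
    - {"tx":0,"ty":0,"tz":3,"wx":0,"wy":0,"wz":0,"claw":0.2}

```text
clock: 7.42
tcp_pos: [0.4723, -0.0704, 0.1393]
orientation: [0.002, 0.026, 1.0, -0.0]
wrist_force: [0.5, 0.1, -0.2]
finger_gap: 0.0331
grip_force: 0.0
```

Call:
carry_out:
  moves:
    - {"tx":-0.3,"ty":-3.6,"tz":0,"wx":0,"wy":0,"wz":0.05,"claw":-0.1}
    - {"tx":-0.3,"ty":-3.6,"tz":0,"wx":0,"wy":0,"wz":0.05,"claw":-0.1}
    - {"tx":-0.3,"ty":-3.6,"tz":-3,"wx":0,"wy":0,"wz":0.05,"claw":-0.1}
    - {"tx":0,"ty":0,"tz":-4,"wx":0,"wy":0,"wz":0,"claw":-0.1}
    - {"tx":0,"ty":0,"tz":-3,"wx":0,"wy":0,"wz":0,"claw":-0.1}
    - {"tx":0,"ty":0,"tz":0,"wx":0,"wy":0,"wz":0,"claw":-0.1}
    - {"tx":0,"ty":0,"tz":0,"wx":0,"wy":0,"wz":0,"claw":-0.1}

```text
clock: 8.3
tcp_pos: [0.4631, -0.1784, 0.0374]
orientation: [0.001, -0.049, 0.999, -0.0]
wrist_force: [0.9, -0.3, 0.3]
finger_gap: 0.0471
grip_force: 0.0
```

Run:
```python
from h import *
c=wrist('w5'); cv2.imwrite('pics/t5.png',cam('top')['image'][130:260,200:450])
```

```text
(no output)
```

View pics/w5.png

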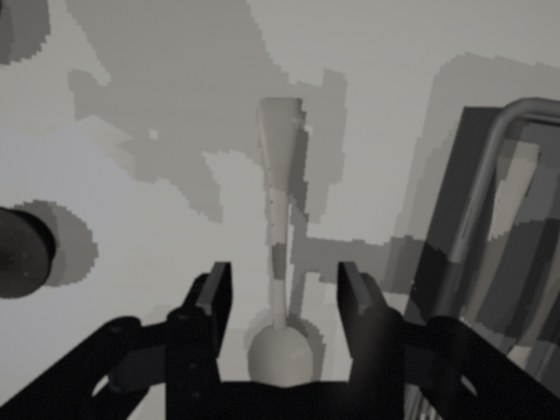

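The spoon handle at (280,230) is centred between the fingers. The laid fork is in its bay at (515,190).

Call:
carry_out:
  moves:
    - {"tx":0,"ty":0,"tz":-2.2,"wx":0,"wy":0,"wz":0,"claw":-0.1}
    - {"tx":0,"ty":0,"tz":-1.1,"wx":0,"wy":0,"wz":0,"claw":-0.1}
    - {"tx":0,"ty":0,"tz":0,"wx":0,"wy":0,"wz":0,"claw":1}
    - {"tx":0,"ty":0,"tz":0,"wx":0,"wy":0,"wz":0,"claw":1}
    - {"tx":0,"ty":0,"tz":0,"wx":0,"wy":0,"wz":0,"claw":1}
    - {"tx":0,"ty":0,"tz":0,"wx":0,"wy":0,"wz":0,"claw":1}
    - {"tx":0,"ty":0,"tz":0,"wx":0,"wy":0,"wz":0,"claw":1}
  newtons: 60

```text
clock: 9.28
tcp_pos: [0.4629, -0.1785, 0.0039]
orientation: [0.001, -0.049, 0.999, -0.0]
wrist_force: [-1.2, -0.5, 6.2]
finger_gap: 0.0055
grip_force: 59.1
```

Call:
carry_out:
  moves:
    - {"tx":0,"ty":0,"tz":3,"wx":0,"wy":0,"wz":0,"claw":1}
    - {"tx":0,"ty":0,"tz":5,"wx":0,"wy":0,"wz":0,"claw":1}
    - {"tx":0.3,"ty":4.9,"tz":2,"wx":0,"wy":0,"wz":-0.025,"claw":1}
    - {"tx":0.3,"ty":4.9,"tz":0,"wx":0,"wy":0,"wz":-0.025,"claw":1}
    - {"tx":0.3,"ty":4.9,"tz":0,"wx":0,"wy":0,"wz":-0.025,"claw":1}
    - {"tx":0.3,"ty":4.9,"tz":0,"wx":0,"wy":0,"wz":-0.025,"claw":1}
    - {"tx":0.3,"ty":4.9,"tz":0,"wx":0,"wy":0,"wz":-0.025,"claw":1}
    - {"tx":0.25,"ty":4.7,"tz":0,"wx":0,"wy":0,"wz":-0.025,"claw":1}

```text
clock: 10.28
tcp_pos: [0.4794, 0.1156, 0.1029]
orientation: [-0.0, 0.027, 1.0, 0.0]
wrist_force: [-0.4, -1.7, -0.3]
finger_gap: 0.006
grip_force: 58.8
```

Call:
carry_out:
  moves:
    - {"tx":0,"ty":0,"tz":0,"wx":0,"wy":0,"wz":0,"claw":1}
    - {"tx":0,"ty":0,"tz":0,"wx":0,"wy":0,"wz":0,"claw":1}

```text
clock: 10.52
tcp_pos: [0.4794, 0.1137, 0.1028]
orientation: [-0.0, 0.026, 1.0, -0.0]
wrist_force: [-0.1, -0.0, 0.3]
finger_gap: 0.006
grip_force: 58.9
```

Run:
```python
from h import *
c=wrist('w6'); s=env.get_state(); print(s['clock'],s['tcp_pos'],s['orientation'])
```

```text
10.575 [0.47950345 0.11318607 0.1028467 ] [-3.64140557e-04  2.66199707e-02  9.99645546e-01 -1.64308933e-04]
```

View pics/w6.png

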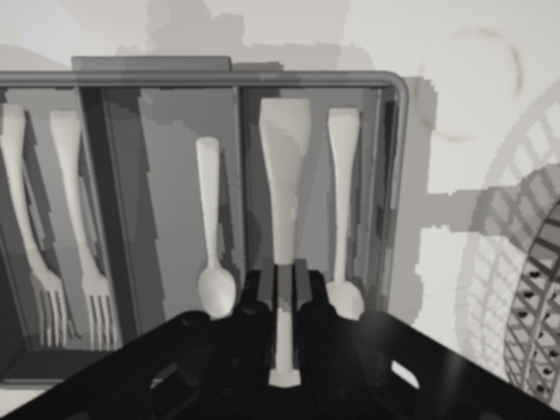

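Both forks lie in the right-hand bay (40,225 and 90,225). The held spoon at (286,180) lines up in the spoon bay beside the resident spoon (343,200).

Call:
carry_out:
  moves:
    - {"tx":0,"ty":0,"tz":-4,"wx":0,"wy":0,"wz":0,"claw":1}
    - {"tx":0,"ty":0,"tz":-3,"wx":0,"wy":0,"wz":0,"claw":1}
    - {"tx":0,"ty":0,"tz":-1.7,"wx":0,"wy":0,"wz":0,"claw":1}
    - {"tx":0,"ty":0,"tz":-0.8,"wx":0,"wy":0,"wz":0,"claw":1}
    - {"tx":0,"ty":0,"tz":0,"wx":0,"wy":0,"wz":0,"claw":1}

```text
clock: 11.2
tcp_pos: [0.4798, 0.113, 0.0081]
orientation: [-0.0, 0.027, 1.0, -0.0]
wrist_force: [-0.8, -0.3, -0.4]
finger_gap: 0.0055
grip_force: 58.9
```

Call:
carry_out:
  moves:
    - {"tx":0,"ty":0,"tz":0,"wx":0,"wy":0,"wz":0,"claw":0.65}
    - {"tx":0,"ty":0,"tz":0,"wx":0,"wy":0,"wz":0,"claw":0.65}
    - {"tx":0,"ty":0,"tz":0,"wx":0,"wy":0,"wz":0,"claw":0.65}
    - {"tx":0,"ty":0,"tz":1,"wx":0,"wy":0,"wz":0,"claw":0.65}
    - {"tx":0,"ty":0,"tz":4,"wx":0,"wy":0,"wz":0,"claw":0.65}
    - {"tx":0,"ty":0,"tz":5,"wx":0,"wy":0,"wz":0,"claw":0.65}
    - {"tx":0,"ty":0,"tz":3,"wx":0,"wy":0,"wz":0,"claw":0.2}

```text
clock: 12.08
tcp_pos: [0.4808, 0.1141, 0.1414]
orientation: [0.002, 0.026, 1.0, 0.0]
wrist_force: [1.1, 0.1, 0.0]
finger_gap: 0.0321
grip_force: 0.0
```

Call:
carry_out:
  moves:
    - {"tx":0.06,"ty":-5.7,"tz":0,"wx":0,"wy":0,"wz":0.014,"claw":0}
    - {"tx":0.06,"ty":-5.7,"tz":0,"wx":0,"wy":0,"wz":0.014,"claw":0}
    - {"tx":0.06,"ty":-5.7,"tz":0,"wx":0,"wy":0,"wz":0.014,"claw":0}
    - {"tx":0.06,"ty":-5.7,"tz":0,"wx":0,"wy":0,"wz":0.014,"claw":0}
    - {"tx":0.06,"ty":-5.7,"tz":0,"wx":0,"wy":0,"wz":0.014,"claw":0}
    - {"tx":0.06,"ty":-5.7,"tz":0,"wx":0,"wy":0,"wz":0.014,"claw":0}
    - {"tx":0.06,"ty":-5.7,"tz":0,"wx":0,"wy":0,"wz":0.014,"claw":0}
    - {"tx":0.06,"ty":-5.7,"tz":0,"wx":0,"wy":0,"wz":0.014,"claw":0}

```text
clock: 13.08
tcp_pos: [0.4845, -0.344, 0.1391]
orientation: [0.0, -0.03, 1.0, -0.0]
wrist_force: [1.2, -0.2, 0.5]
finger_gap: 0.0428
grip_force: 0.0
```

Call:
carry_out:
  moves:
    - {"tx":0,"ty":-5.6,"tz":0,"wx":0,"wy":0,"wz":0.011,"claw":0}
    - {"tx":0,"ty":0,"tz":-4,"wx":0,"wy":0,"wz":0,"claw":0}
    - {"tx":0,"ty":0,"tz":-4,"wx":0,"wy":0,"wz":0,"claw":0}
    - {"tx":0,"ty":0,"tz":0,"wx":0,"wy":0,"wz":0,"claw":0}
    - {"tx":0,"ty":0,"tz":0,"wx":0,"wy":0,"wz":0,"claw":0}

```text
clock: 13.7
tcp_pos: [0.4853, -0.3985, 0.0598]
orientation: [0.001, -0.035, 0.999, -0.001]
wrist_force: [0.5, -0.2, 0.6]
finger_gap: 0.0424
grip_force: 0.0
```

Run:
```python
from h import *
c=wrist('w7'); s=env.get_state(); print(s['clock'],s['tcp_pos'],s['orientation'])
```

```text
13.75 [ 0.48573178 -0.39897213  0.06045108] [ 0.00103961 -0.03529749  0.99937562 -0.00117246]
```

View pics/w7.png

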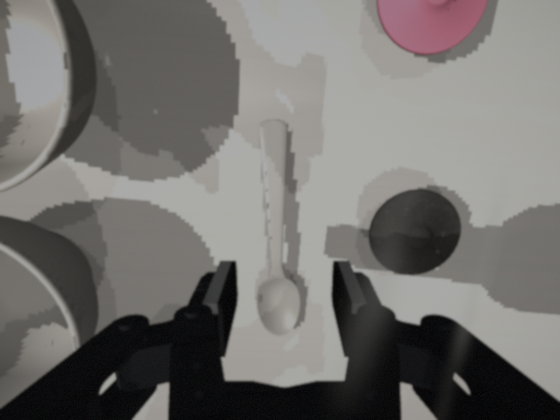

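The teaspoon from (273,125) to (280,335) lies between the fingers, and the black plug (415,232) is clear of them. I'll shift 2 mm, lower and grip.

Call:
carry_out:
  moves:
    - {"tx":0,"ty":-0.2,"tz":-3,"wx":0,"wy":0,"wz":0,"claw":0}
    - {"tx":0,"ty":0,"tz":-1.6,"wx":0,"wy":0,"wz":0,"claw":0}
    - {"tx":0,"ty":0,"tz":-1,"wx":0,"wy":0,"wz":0,"claw":0}
    - {"tx":0,"ty":0,"tz":0,"wx":0,"wy":0,"wz":0,"claw":1}
    - {"tx":0,"ty":0,"tz":0,"wx":0,"wy":0,"wz":0,"claw":1}
    - {"tx":0,"ty":0,"tz":0,"wx":0,"wy":0,"wz":0,"claw":1}
    - {"tx":0,"ty":0,"tz":0,"wx":0,"wy":0,"wz":0,"claw":1}
    - {"tx":0,"ty":0,"tz":0,"wx":0,"wy":0,"wz":0,"claw":1}
  newtons: 50

```text
clock: 14.75
tcp_pos: [0.4851, -0.4006, 0.003]
orientation: [0.001, -0.035, 0.999, -0.001]
wrist_force: [0.8, -0.3, 4.4]
finger_gap: 0.006
grip_force: 49.3
```

Call:
carry_out:
  moves:
    - {"tx":0,"ty":0,"tz":3,"wx":0,"wy":0,"wz":0,"claw":1}
    - {"tx":0,"ty":0,"tz":5,"wx":0,"wy":0,"wz":0,"claw":1}
    - {"tx":0,"ty":0,"tz":2,"wx":0,"wy":0,"wz":0,"claw":1}

```text
clock: 15.12
tcp_pos: [0.4856, -0.4011, 0.1051]
orientation: [0.001, -0.035, 0.999, -0.001]
wrist_force: [0.1, -0.7, 0.2]
finger_gap: 0.0062
grip_force: 48.9
```

Call:
carry_out:
  moves:
    - {"tx":0.05,"ty":5.3,"tz":0,"wx":0,"wy":0,"wz":-0.015,"claw":1}
    - {"tx":0.05,"ty":5.3,"tz":0,"wx":0,"wy":0,"wz":-0.015,"claw":1}
    - {"tx":0.05,"ty":5.3,"tz":0,"wx":0,"wy":0,"wz":-0.015,"claw":1}
    - {"tx":0.05,"ty":5.3,"tz":0,"wx":0,"wy":0,"wz":-0.015,"claw":1}
    - {"tx":0.05,"ty":5.3,"tz":0,"wx":0,"wy":0,"wz":-0.015,"claw":1}
    - {"tx":0.05,"ty":5.3,"tz":0,"wx":0,"wy":0,"wz":-0.016,"claw":1}
    - {"tx":0.05,"ty":5.3,"tz":0,"wx":0,"wy":0,"wz":-0.016,"claw":1}
    - {"tx":0,"ty":5.2,"tz":0,"wx":0,"wy":0,"wz":-0.016,"claw":1}

```text
clock: 16.12
tcp_pos: [0.4877, 0.0245, 0.1021]
orientation: [0.0, 0.027, 1.0, 0.0]
wrist_force: [0.6, -0.6, -0.3]
finger_gap: 0.0065
grip_force: 48.9
```

Call:
carry_out:
  moves:
    - {"tx":0,"ty":0,"tz":0,"wx":0,"wy":0,"wz":0,"claw":1}
    - {"tx":0,"ty":0,"tz":0,"wx":0,"wy":0,"wz":0,"claw":1}

```text
clock: 16.38
tcp_pos: [0.488, 0.0229, 0.1021]
orientation: [-0.0, 0.026, 1.0, -0.0]
wrist_force: [0.1, -0.8, -0.4]
finger_gap: 0.0061
grip_force: 49.0
```

Run:
```python
from h import *
c=wrist('w8'); s=env.get_state(); print(s['clock'],s['tcp_pos'],s['orientation'])
```

```text
16.425 [0.4881536  0.02225587 0.1020633 ] [-9.55282147e-06  2.66210391e-02  9.99645589e-01 -1.27549793e-04]
```

View pics/w8.png

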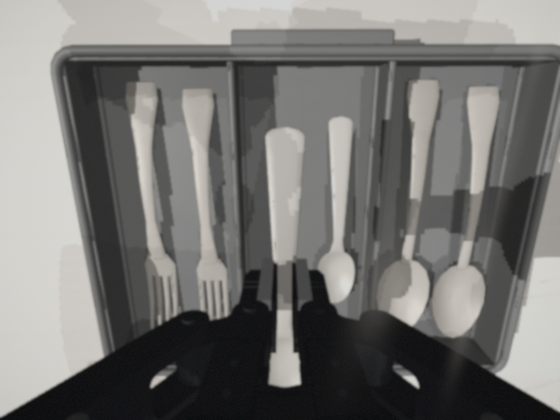

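Both forks and both spoons lie flat in their bays. The held teaspoon at (286,195) lines up in the middle bay beside its mate at (340,205). Lowering.

Call:
carry_out:
  moves:
    - {"tx":0,"ty":0,"tz":-4,"wx":0,"wy":0,"wz":0,"claw":1}
    - {"tx":0,"ty":0,"tz":-3,"wx":0,"wy":0,"wz":0,"claw":1}
    - {"tx":0,"ty":0,"tz":-1.7,"wx":0,"wy":0,"wz":0,"claw":1}
    - {"tx":0,"ty":0,"tz":-0.8,"wx":0,"wy":0,"wz":0,"claw":1}
    - {"tx":0,"ty":0,"tz":0,"wx":0,"wy":0,"wz":0,"claw":1}

```text
clock: 17.05
tcp_pos: [0.4882, 0.0219, 0.007]
orientation: [-0.0, 0.027, 1.0, 0.0]
wrist_force: [0.4, -0.3, -0.1]
finger_gap: 0.0062
grip_force: 49.0
```

Call:
carry_out:
  moves:
    - {"tx":0,"ty":0,"tz":0,"wx":0,"wy":0,"wz":0,"claw":0.65}
    - {"tx":0,"ty":0,"tz":0,"wx":0,"wy":0,"wz":0,"claw":0.65}
    - {"tx":0,"ty":0,"tz":0,"wx":0,"wy":0,"wz":0,"claw":0.65}
    - {"tx":0,"ty":0,"tz":1,"wx":0,"wy":0,"wz":0,"claw":0.65}
    - {"tx":0,"ty":0,"tz":4,"wx":0,"wy":0,"wz":0,"claw":0.65}
    - {"tx":0,"ty":0,"tz":5,"wx":0,"wy":0,"wz":0,"claw":0.65}
    - {"tx":0,"ty":0,"tz":3,"wx":0,"wy":0,"wz":0,"claw":0}

```text
clock: 17.92
tcp_pos: [0.4891, 0.0229, 0.1404]
orientation: [0.002, 0.026, 1.0, -0.0]
wrist_force: [-0.1, -0.9, -0.1]
finger_gap: 0.0321
grip_force: 0.0
```

Run:
```python
from h import *
for f,(u0,u1,v0,v1) in (('w7',(355,475,180,285)),('w3',(212,252,140,182))):
    c=dict(np.load(f+'.npz')); P=cloud(c)[v0:v1,u0:u1]; im=c['image'][v0:v1,u0:u1].max(2)
    q=P[(P[...,2]>.011)&(P[...,2]<.03)&(im<90)]; print(f,cv2.minEnclosingCircle(q[:,:2].astype(np.float32)*1000),np.percentile(q,[1,99],axis=0).round(4))
a=dict(np.load('w2.npz')); A=cloud(a)[120:345,430:560].reshape(-1,3)
q=A[(A[:,2]>.002)&(A[:,2]<.009)&(A[:,1]>.3)&(abs(A[:,0]-.57)<.09)]; print('basket floor',q.min(0),q.max(0))
t=dict(np.load('top0.npz')); T=cloud(t)[95:215,98:190].reshape(-1,3); q=T[(T[:,2]>.07)&(T[:,2]<.09)]
print(cv2.fitEllipse(q[:,:2].astype(np.float32)*1000), cv2.minAreaRect(q[:,:2].astype(np.float32)*1000))
```

```text
w7 ((475.2248229980469, -323.5628967285156), 26.347211837768555) [[ 0.4504 -0.3484  0.0162]
 [ 0.4988 -0.2999  0.0244]]
w3 ((474.9046630859375, -322.0142517089844), 25.524608612060547) [[ 0.4519 -0.3458  0.0157]
 [ 0.4977 -0.2991  0.0245]]
basket floor [0.48000316 0.30010039 0.0020001 ] [0.65990802 0.47118488 0.0086893 ]
((567.3240356445312, 373.9684753417969), (197.8472900390625, 282.9598083496094), 83.50163269042969) ((568.3826904296875, 374.7970886230469), (201.68125915527344, 281.5867919921875), 85.28943634033203)
```

Call:
carry_out:
  moves:
    - {"tx":-0.2,"ty":-4.95,"tz":0,"wx":0,"wy":0,"wz":0.007,"claw":-1}
    - {"tx":-0.2,"ty":-4.95,"tz":0,"wx":0,"wy":0,"wz":0.007,"claw":-1}
    - {"tx":-0.2,"ty":-4.95,"tz":0,"wx":0,"wy":0,"wz":0.007,"claw":-1}
    - {"tx":-0.2,"ty":-4.95,"tz":0,"wx":0,"wy":0,"wz":0.007,"claw":-1}
    - {"tx":-0.2,"ty":-4.95,"tz":0,"wx":0,"wy":0,"wz":0.007,"claw":-1}
    - {"tx":-0.2,"ty":-4.95,"tz":0,"wx":0,"wy":0,"wz":0.007,"claw":-1}
    - {"tx":-0.2,"ty":-4.85,"tz":0,"wx":0,"wy":0,"wz":0.007,"claw":-1}
    - {"tx":0,"ty":0,"tz":-6,"wx":0,"wy":0,"wz":0,"claw":-1}

```text
clock: 18.92
tcp_pos: [0.4781, -0.3301, 0.082]
orientation: [0.005, 0.004, 1.0, -0.005]
wrist_force: [0.7, -0.2, -0.5]
finger_gap: 0.0853
grip_force: 0.0
```

Call:
carry_out:
  moves:
    - {"tx":0,"ty":0,"tz":0,"wx":0,"wy":0,"wz":0,"claw":-1}
    - {"tx":0,"ty":0,"tz":0,"wx":0,"wy":0,"wz":0,"claw":-1}

```text
clock: 19.18
tcp_pos: [0.4745, -0.3224, 0.0785]
orientation: [0.0, 0.002, 1.0, -0.0]
wrist_force: [0.9, -0.0, 0.8]
finger_gap: 0.0851
grip_force: 0.0
```

Call:
carry_out:
  moves:
    - {"tx":0,"ty":0,"tz":-4,"wx":0,"wy":0,"wz":0,"claw":-1}
    - {"tx":0,"ty":0,"tz":-2.4,"wx":0,"wy":0,"wz":0,"claw":-1}
    - {"tx":0,"ty":0,"tz":-1.2,"wx":0,"wy":0,"wz":0,"claw":-1}
    - {"tx":0,"ty":0,"tz":0,"wx":0,"wy":0,"wz":0,"claw":0.2}
    - {"tx":0,"ty":0,"tz":0,"wx":0,"wy":0,"wz":0,"claw":0.2}
    - {"tx":0,"ty":0,"tz":0,"wx":0,"wy":0,"wz":0,"claw":0.2}
    - {"tx":0,"ty":0,"tz":0,"wx":0,"wy":0,"wz":0,"claw":0.2}
  newtons: 30

```text
clock: 20.05
tcp_pos: [0.4752, -0.3233, 0.0033]
orientation: [0.001, 0.002, 1.0, -0.001]
wrist_force: [-1.8, 2.0, 4.7]
finger_gap: 0.049
grip_force: 30.1
```

Call:
carry_out:
  moves:
    - {"tx":0,"ty":0,"tz":2,"wx":0,"wy":0,"wz":0,"claw":0.3}
    - {"tx":0,"ty":0,"tz":5,"wx":0,"wy":0,"wz":0,"claw":0.3}
    - {"tx":0,"ty":0,"tz":5,"wx":0,"wy":0,"wz":0,"claw":0.3}
    - {"tx":0,"ty":0,"tz":5,"wx":0,"wy":0,"wz":0,"claw":0.3}
    - {"tx":0,"ty":0,"tz":0,"wx":0,"wy":0,"wz":0,"claw":0.3}

```text
clock: 20.68
tcp_pos: [0.4767, -0.3249, 0.1774]
orientation: [0.004, 0.002, 1.0, -0.004]
wrist_force: [0.7, -1.0, -1.2]
finger_gap: 0.0485
grip_force: 31.3
```

Call:
carry_out:
  moves:
    - {"tx":0.65,"ty":5.35,"tz":0,"wx":0,"wy":0,"wz":0,"claw":0.3}
    - {"tx":0.65,"ty":5.35,"tz":0,"wx":0,"wy":0,"wz":0,"claw":0.3}
    - {"tx":0.65,"ty":5.35,"tz":0,"wx":0,"wy":0,"wz":0,"claw":0.3}
    - {"tx":0.65,"ty":5.35,"tz":0,"wx":0,"wy":0,"wz":0,"claw":0.3}
    - {"tx":0.65,"ty":5.35,"tz":0,"wx":0,"wy":0,"wz":0,"claw":0.3}
    - {"tx":0.65,"ty":5.35,"tz":0,"wx":0,"wy":0,"wz":0,"claw":0.3}
    - {"tx":0.65,"ty":5.35,"tz":0,"wx":0,"wy":0,"wz":0,"claw":0.3}

```text
clock: 21.55
tcp_pos: [0.5194, 0.0536, 0.1711]
orientation: [0.0, 0.002, 1.0, 0.0]
wrist_force: [0.5, 0.7, -0.9]
finger_gap: 0.0486
grip_force: 31.4
```

Call:
carry_out:
  moves:
    - {"tx":0.65,"ty":5.4,"tz":0,"wx":0,"wy":0,"wz":0,"claw":0.3}
    - {"tx":0.65,"ty":5.4,"tz":0,"wx":0,"wy":0,"wz":0,"claw":0.3}
    - {"tx":0.65,"ty":5.4,"tz":0,"wx":0,"wy":0,"wz":0,"claw":0.3}
    - {"tx":0.65,"ty":5.4,"tz":0,"wx":0,"wy":0,"wz":0,"claw":0.3}
    - {"tx":0.65,"ty":5.4,"tz":0,"wx":0,"wy":0,"wz":0,"claw":0.3}
    - {"tx":0.65,"ty":5.4,"tz":0,"wx":0,"wy":0,"wz":0,"claw":0.3}
    - {"tx":0,"ty":0,"tz":0,"wx":0,"wy":0,"wz":0,"claw":0.3}
    - {"tx":0,"ty":0,"tz":0,"wx":0,"wy":0,"wz":0,"claw":0.3}

```text
clock: 22.55
tcp_pos: [0.558, 0.3755, 0.1704]
orientation: [-0.001, 0.002, 1.0, -0.0]
wrist_force: [-0.0, -1.1, -0.2]
finger_gap: 0.049
grip_force: 31.4
```

Run:
```python
from h import *
cv2.imwrite('pics/t9.png',cv2.resize(cam('top')['image'][60:260,90:440],None,fx=2.2,fy=2.2))
s=env.get_state(); print(s['clock'],s['tcp_pos'],s['orientation'],s['finger_gap'])
```

```text
22.6 [0.55826176 0.37488479 0.17076832] [-4.38220658e-04  2.17830272e-03  9.99997457e-01 -3.86580176e-04] 0.049068568953921914
```

View pics/t9.png

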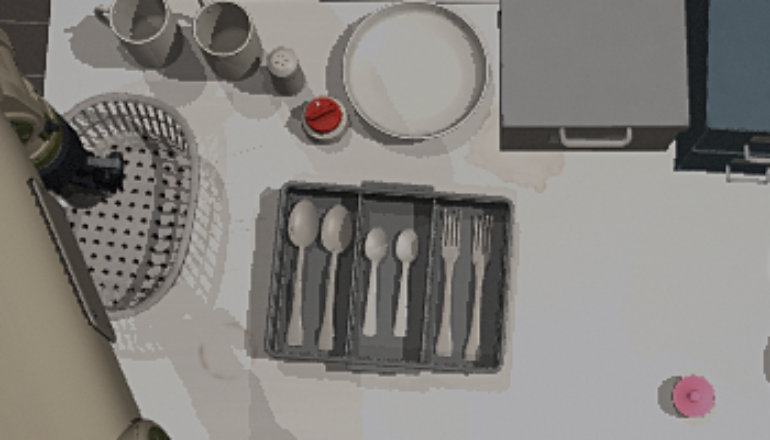

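The tray now holds two spoons, two teaspoons and two forks, each pair in its own bay. The gripper at (95,175) is over the basket with the plug. I'll lower it and release.

Call:
carry_out:
  moves:
    - {"tx":0,"ty":0,"tz":-4,"wx":0,"wy":0,"wz":0,"claw":0.3}
    - {"tx":0,"ty":0,"tz":-4,"wx":0,"wy":0,"wz":0,"claw":0.3}
    - {"tx":0,"ty":0,"tz":-3,"wx":0,"wy":0,"wz":0,"claw":0.3}
    - {"tx":0,"ty":0,"tz":-2,"wx":0,"wy":0,"wz":0,"claw":0.3}
    - {"tx":0,"ty":0,"tz":-1.5,"wx":0,"wy":0,"wz":0,"claw":0.3}
    - {"tx":0,"ty":0,"tz":0,"wx":0,"wy":0,"wz":0,"claw":0.3}

```text
clock: 23.35
tcp_pos: [0.558, 0.3744, 0.0253]
orientation: [-0.001, 0.003, 1.0, -0.0]
wrist_force: [-0.2, 0.4, -1.2]
finger_gap: 0.0489
grip_force: 31.4
```

Call:
carry_out:
  moves:
    - {"tx":0,"ty":0,"tz":-1,"wx":0,"wy":0,"wz":0,"claw":0.3}
    - {"tx":0,"ty":0,"tz":0,"wx":0,"wy":0,"wz":0,"claw":-0.5}
    - {"tx":0,"ty":0,"tz":0,"wx":0,"wy":0,"wz":0,"claw":-0.5}
    - {"tx":0,"ty":0,"tz":0,"wx":0,"wy":0,"wz":0,"claw":-0.5}
    - {"tx":0,"ty":0,"tz":3,"wx":0,"wy":0,"wz":0,"claw":-0.5}
    - {"tx":0,"ty":0,"tz":5,"wx":0,"wy":0,"wz":0,"claw":-0.5}
    - {"tx":0,"ty":0,"tz":5,"wx":0,"wy":0,"wz":0,"claw":-0.5}
    - {"tx":0,"ty":0,"tz":5,"wx":0,"wy":0,"wz":0,"claw":-0.5}

```text
clock: 24.35
tcp_pos: [0.5585, 0.3759, 0.1982]
orientation: [0.0, 0.002, 1.0, 0.0]
wrist_force: [0.6, 0.7, 0.6]
finger_gap: 0.064
grip_force: 0.0
```

Call:
carry_out:
  moves:
    - {"tx":-1,"ty":-3,"tz":5,"wx":0,"wy":0,"wz":0,"claw":-0.5}
    - {"tx":-1,"ty":-3,"tz":5,"wx":0,"wy":0,"wz":0,"claw":-0.5}
    - {"tx":0,"ty":0,"tz":0,"wx":0,"wy":0,"wz":0,"claw":-0.5}
    - {"tx":0,"ty":0,"tz":0,"wx":0,"wy":0,"wz":0,"claw":-0.5}

```text
clock: 24.85
tcp_pos: [0.5388, 0.3159, 0.2963]
orientation: [0.0, 0.002, 1.0, 0.0]
wrist_force: [0.7, -0.3, 0.3]
finger_gap: 0.0639
grip_force: 0.0
```

Run:
```python
from h import *
wrist('w9'); print(env.get_state()['clock'])
```

```text
24.9
```

View pics/w9.png

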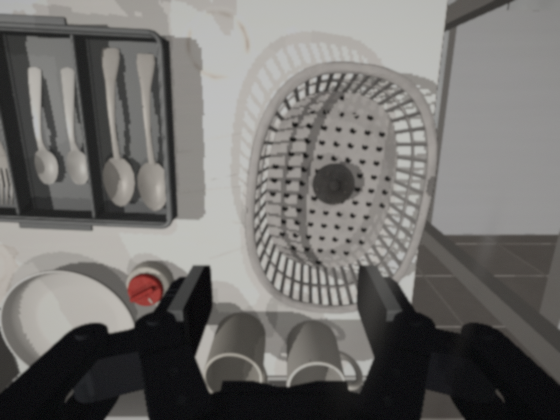

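The black plug sits on the basket floor at (335,183), the tray is in order, and the gripper is clear of everything. Handing in.

```bash
python3 -c "
from workcell import env
print(env.hand_in())"
```

```text
the job is handed in; nothing more can be done
None
```

The job is handed in: fork, large spoon and teaspoon each lie flat beside their own kind in the tray, and the black plug is in the basket, done in the order asked in about 25 s (no verdict was returned).

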